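# Rake the steel rods into the grooves of the assembly tray

## Task

Four steel rods lie askew on the ribs of the black grooved tray. Take the rake from its rest and comb it through the tray, across the grooves, until every rod has dropped to the bottom of a groove, parallel to it; then stand the rake on its teeth back inside its rest and let go. Do not touch the rods with the gripper, and leave the other things on the bench where they are.

Things in the scene. Friction and masses are not known exactly. Their poses are not given: they have to be found in the camera images.
- tray: black grooved tray screwed to the bench, outside 134 mm along its x by 302 mm along its y, rim 27 mm above the bench, inside 122 by 290 mm; origin on the bench under its centre, z up. Its 16 grooves run along its x, 12 mm wide at the floor and 15 mm at the top, flat floor 4 mm above the bench. A rod in a groove has its centre 10 mm above the bench, one on top of the ribs 18 mm
- tray_ribs (a point): middle of the tray at the height of the rib tops, 12 mm above the bench, axes as the tray's. 15 grey ribs 3 mm wide on top run along x at 18 mm pitch in y (y = -126, -108 ... +126 mm). A rod in a groove stands 4 mm above the rib tops, one on the ribs 12 mm. At the start all rods lie within 100 mm of this point in y: both ends of the tray are free for the rake
- rod0: loose polished steel rod with domed ends, 12 mm diameter, 76 mm long overall, about 60 g; origin at its centre, x along the rod. At the start it lies level and slantwise on top of the tray's ribs, 28 to 42 degrees off the groove direction
- rod1: loose polished steel rod with domed ends, 12 mm diameter, 76 mm long overall, about 60 g; origin at its centre, x along the rod. At the start it lies level and slantwise on top of the tray's ribs, 28 to 42 degrees off the groove direction
- rod2: loose polished steel rod with domed ends, 12 mm diameter, 76 mm long overall, about 60 g; origin at its centre, x along the rod. At the start it lies level and slantwise on top of the tray's ribs, 28 to 42 degrees off the groove direction
- rod3: loose polished steel rod with domed ends, 12 mm diameter, 76 mm long overall, about 60 g; origin at its centre, x along the rod. At the start it lies level and slantwise on top of the tray's ribs, 28 to 42 degrees off the groove direction
- rake_grip (a point): middle of the rake's upright handle, where to grasp it from above: a black block 70 mm along the rake's x, 18 mm thick along its y, from 32 to 88 mm above the tooth tips; this point is 64 mm above them. Rake axes: x along the rows of teeth, y across the thin handle, z up. The rake weighs 0.25 kg; it stands by itself on its teeth
- rake_foot (a point): middle of the rake's tooth tips, axes as rake_grip. Head 110 (x) by 30 (y) by 12 mm; two rows, 20 mm apart, of nine teeth 20 mm long, 6 mm thick, round-tipped, too close for rods to pass. With its x along the tray's x and tips 18 to 21 mm above the bench, drawn along the tray's y, it turns rods parallel till they drop in, and passes over those; if it jams, back off and comb again
- rest_in (a point): middle of the inner floor of the rake's rest, a shallow aluminium dish fixed to the bench, axes as the rest's: floor 5 mm above the bench, inside 128 mm (x) by 46 mm (y), with a rim 6 mm higher than this floor. At the start the rake stands in it, with its x along the rest's x
- marker: bystander: marker pen lying near the rest, 130 mm long, 15 mm thick; origin under its middle
- tape: bystander: roll of yellow tape lying beyond the tray, 96 mm across, 24 mm high; origin under its centre
- driver: bystander: screwdriver about 160 mm long lying on the robot's side of the tray; origin under its middle
- screwbox: bystander: clear open box 75 x 55 x 30 mm beyond the rest; origin under its centre

How it is judged (in metres and radians):
On the way, in this order (a step that is already met when the one before it is completed fails the run):
1. the rake is lifted from its rest (height (world z) of rake_foot above 0.035 m), for 0.1 s.
2. the rake's teeth are down in the tray and push a rod (x of rake_foot in the frame of tray between -0.03 and 0.03 m and y of rake_foot in the frame of tray between -0.14 and 0.14 m and z of rake_foot in the frame of tray below 0.024 m and (contact force between rake and rod0 above 0.05 N or contact force between rake and rod1 above 0.05 N or contact force between rake and rod2 above 0.05 N or contact force between rake and rod3 above 0.05 N)).
3. all four rods lie down in grooves of the tray (z of rod0 in the frame of tray between 0.005 and 0.0125 m and angle between the x axis of each of rod0, rod1, rod2, rod3 and the x axis of tray, either way round below 0.08 rad and x of rod0 in the frame of tray between -0.061 and 0.061 m and y of rod0 in the frame of tray between -0.145 and 0.145 m and z of rod1 in the frame of tray between 0.005 and 0.0125 m and x of rod1 in the frame of tray between -0.061 and 0.061 m and y of rod1 in the frame of tray between -0.145 and 0.145 m and z of rod2 in the frame of tray between 0.005 and 0.0125 m and x of rod2 in the frame of tray between -0.061 and 0.061 m and y of rod2 in the frame of tray between -0.145 and 0.145 m and z of rod3 in the frame of tray between 0.005 and 0.0125 m and x of rod3 in the frame of tray between -0.061 and 0.061 m and y of rod3 in the frame of tray between -0.145 and 0.145 m), for 0.2 s.
At the end, for the whole second after the job is handed in: Every rod lies still on a groove floor in the tray (centre under 12.5 mm above the bench, within 0.08 rad of the groove direction); the rake stands in its rest, upright within 0.1 rad, tooth tips under 3.5 mm above its floor and centred within 18 mm of its middle (all of step 3 and linear speed of each of rod0, rod1, rod2, rod3 below 0.02 m/s and horizontal distance between rake_foot and rest_in below 0.018 m and z of rake_foot in the frame of rest_in below 0.0035 m and angle between rake_grip's own z axis and vertical below 0.1 rad); the robot touches nothing.
It fails at once if the gripper touches a rod (contact force between any of the fingers, the arm and rod0 above 0.5 N or contact force between any of the fingers, the arm and rod1 above 0.5 N or contact force between any of the fingers, the arm and rod2 above 0.5 N or contact force between any of the fingers, the arm and rod3 above 0.5 N).
It fails at once if another thing on the bench is moved more than 20 mm (distance of any of marker, tape, driver, screwbox from where it was at the start of the episode above 0.02 m).
It also fails if it takes over 72 s, if anything falls off the work surface, if the arm or the gripper's body presses on something with over 40 N, if the wrist force passes 120 N, or if a joint passes its speed limit or range.

## Robot

A 6-joint arm with a two-finger parallel gripper is mounted at the origin on the work surface. World frame = base frame: x ahead of the robot, y to its left, z up, the work surface at z = 0. Lengths are in m, angles in degrees, forces in N, time in s.
With the tool pointing down it reaches from about 0.375 to 0.9 m from the base axis. Payload 3.1 kg.
Tool frame: the origin (TCP) lies at the very end of the fingers, on their centre line; the grasp point (between the pads) lies 19 mm behind it; z points along the fingers, x is the direction in which the jaws open and shut, and the axes are right-handed (so a half turn about z gives the same grasp; the last joint's range is limited). The gripper opens to 87 mm and grips with 3 to 60 N. Pads are 19 mm wide; open, the fingers measure 117 mm over their backs; the gripper's body (75 mm by 190 mm) begins 51 mm behind the grasp point.
Start: joints at [-85.915, 30.224, 82.088, -0, 67.689, -10.227], TCP at [0.155, -0.606, 0.223] pointing down, gripper open.
Joint ranges: [-176.69, 176.69], [-43.24, 126.21], [12.49, 139.97], [-82, 262], [0, 151.66], [-163.58, 163.58]. Speed limits (degrees/s): [159.86, 159.86, 180, 180, 180, 180].

## Interface

Orientations are given as a 3x3 rotation matrix whose columns are the frame's x, y, z axes.
In Python, from rig import read_state, capture, bot gives the robot as it stands.
- The arm moves only by the shell command python3 -m crank 'ROWS' [OPENING]. ROWS is JSON, a list of rows, each a list of 2 entries, a list of its own where there are three numbers: the shift along the tool's x, y, z in cm, then the turn, a rotation vector about the tool's x, y, z in rad. In form: [[[dx, dy, dz], [wx, wy, wz]], ...]. A call has 1 to 12 rows; each row shifts and turns the commanded pose from where the row before left it, along the tool's axes as they then stand; what a row does not reach is not made up. A row lasts 1/10 s, in which the tool goes at most 50 mm and 8.59 degrees, less where a joint would pass 70% of its speed; a pose out of reach is approached as far as the arm can. A call with a gripper value outside its range is refused whole. OPENING is the closure, from -1 (fully open) to 1 (shut), set as the call begins (- or left out, the last holds). The fingers move at their own pace and stop on an object; the grip force is fixed at half the most. Time passes only in rows, so rows that do not move let the fingers close. It gives the time, the measured TCP pose, the force and the opening at its end, in the units of the state.
- read_state(): the state, without advancing time (a new reading comes with each control period).
- capture(name): name is "side" or "top" or "wrist"; returns a dict with "pixels" (420x560x3 uint8, red, green, blue), "camera_matrix" (3x3 intrinsics, pixels), "R" (3x3) and "t" (3): a world point X has camera coordinates R X + t. Camera axes: x right, y down, z forward; pixel columns grow to the right and rows downward; lengths in m; the calibration is good to about 2 mm. A picture is of the moment at which its call begins. There is no depth.
- bot.hand_in(): hands the job in, once; it reports no verdict.
The state is a dict: "time_s": time; "joint_positions": joint angles; "qvel": joint speeds; "tau": joint torques, N m; "position": TCP position; "tcp_rot": TCP orientation; "force": force on the tool from outside, world axes, zero at the start; "moment": the same for the moment, N m; "opening": opening from 0.0 (shut) to 1.0 (fully open).
Only numpy, scipy, OpenCV 4.12 (cv2) and the standard library are available. Lean on these libraries where they do the work, as an engineer would, in place of code of your own. Each camera call takes 0.05 s, during which the arm holds its last target.

## Working session

There is one attempt and no reset: what is moved stays moved. The work goes in short steps, Python scripts to look and compute and a shell command to move; the robot and the scene stay as the last step left them, time stands still between calls to the robot, and variables do not carry over. Pictures are saved under pics/ and viewed, and the job is handed in when it is done.

```bash
ls; mkdir -p pics
python3 - <<'E'
from rig import read_state,capture,bot
import cv2
s=read_state();print(s)
for n in("side","top","wrist"):
    c=capture(n);cv2.imwrite(f"pics/{n}0.png",c["pixels"][:,:,::-1]);print(n,c["camera_matrix"],c["R"],c["t"])
E
```

```text
pics
{'time_s': 0.0, 'joint_positions': array([-8.59175435e+01,  3.02784144e+01,  8.21557798e+01,  2.92867254e-04,
        6.76889044e+01, -1.02268261e+01]), 'qvel': array([-0.01189303,  0.01355319,  0.00196716, -0.13820325, -0.0585728 ,
       -0.01493545]), 'tau': array([ 5.63784870e-04, -4.40034306e+01, -1.76591760e+01,  6.32326794e-02,
        5.81008801e-02, -1.62421011e-04]), 'position': array([ 0.15445499, -0.60486594,  0.22158091]), 'tcp_rot': array([[ 2.47153960e-01, -9.68976211e-01, -1.48237375e-04],
       [-9.68973918e-01, -2.47153702e-01,  2.14335885e-03],
       [-2.11350115e-03, -3.86101476e-04, -9.99997692e-01]]), 'force': array([0.54007622, 0.04205862, 0.48265356]), 'moment': array([-0.016055  ,  0.01203943, -0.04540375]), 'opening': 1.0001344350626151}
side [[421.04223428   0.         276.31394399]
 [  0.         421.04223428 209.55559718]
 [  0.           0.           1.        ]] [[-0.99953932 -0.03003814 -0.0043417 ]
 [-0.02034828  0.76938555 -0.63846051]
 [ 0.02251861 -0.63807804 -0.76964233]] [0.54478996 0.05478231 0.76332474]
top [[426.45361089   0.         287.26134065]
 [  0.         426.45361089 214.47483113]
 [  0.           0.           1.        ]] [[-0.01050331 -0.99969944 -0.02215213]
 [-0.98774815  0.01382218 -0.15544307]
 [ 0.15570254  0.02024806 -0.98759644]] [2.64878758e-04 5.36125126e-01 8.54815551e-01]
wrist [[320.98862215   0.         277.31169525]
 [  0.         320.98862215 201.64506205]
 [  0.           0.           1.        ]] [[ 0.24716072 -0.96897132 -0.00248041]
 [-0.92840462 -0.23754455  0.28572268]
 [-0.27744629 -0.0683166  -0.95830913]] [-0.62453794 -0.03438228  0.39078868]
```

View pics/top0.png

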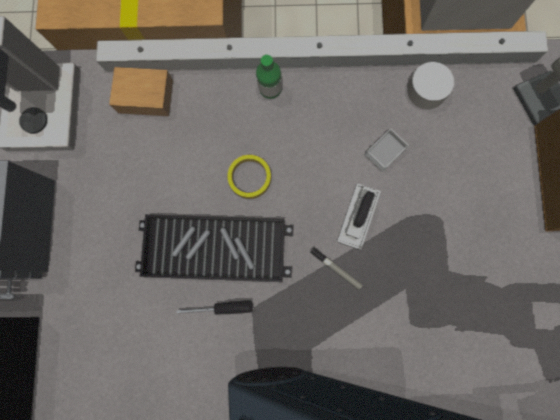

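View pics/side0.png

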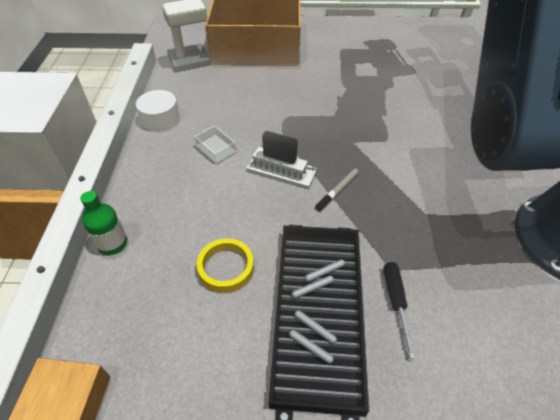

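View pics/wrist0.png

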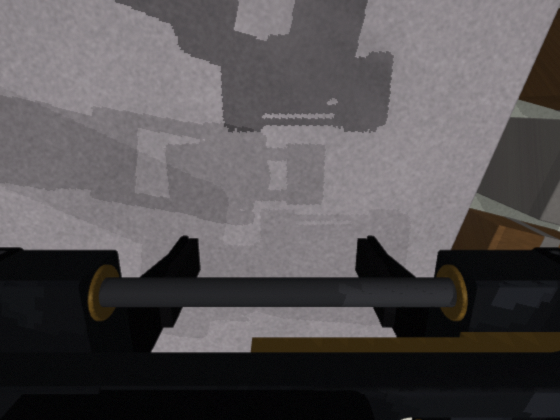

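The top view shows the tray at about (213,247) and four rods at (183,242), (198,244), (230,243) and (244,253). The rest and rake are at (359,216), the marker at (336,268), the driver at (215,308), the tape at (249,176) and the box at (386,149). The wrist view shows only bench.

```bash
cat > h.py <<'E'
import numpy as np,cv2
from rig import read_state,capture,bot
def ray(c,uv,z):
    K,R,t=c["camera_matrix"],np.array(c["R"]),np.array(c["t"])
    d=R.T@np.linalg.solve(K,np.array([uv[0],uv[1],1.])); o=-R.T@t
    return o+d*(z-o[2])/d[2]
def tri(c1,p1,c2,p2):
    P=[np.array(c["camera_matrix"])@np.c_[c["R"],c["t"]] for c in(c1,c2)]
    X=cv2.triangulatePoints(P[0],P[1],np.array(p1,float).reshape(2,1),np.array(p2,float).reshape(2,1));return (X[:3]/X[3]).ravel()
def proj(c,X):
    p=np.array(c["camera_matrix"])@(np.array(c["R"])@np.array(X)+c["t"]);return p[:2]/p[2]
def crop(c,x0,x1,y0,y1,k,name):
    cv2.imwrite("pics/"+name,cv2.resize(np.ascontiguousarray(c["pixels"][y0:y1,x0:x1,::-1]),None,fx=k,fy=k,interpolation=cv2.INTER_CUBIC))
E
python3 - <<'E'
from h import *
c=capture("top");s=capture("side")
crop(c,125,305,200,295,4,"a_tray.png");crop(c,310,410,120,300,3,"a_rest.png")
crop(s,235,375,110,210,5,"a_side.png");crop(s,255,385,210,420,3,"a_sidetray.png")
E
```

```text
(no output)
```

View pics/a_tray.png

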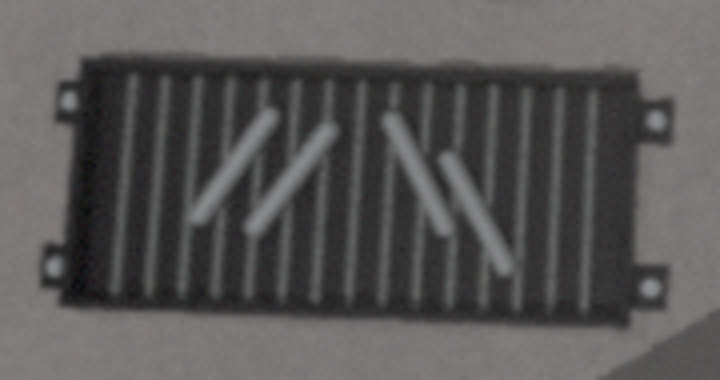

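View pics/a_rest.png

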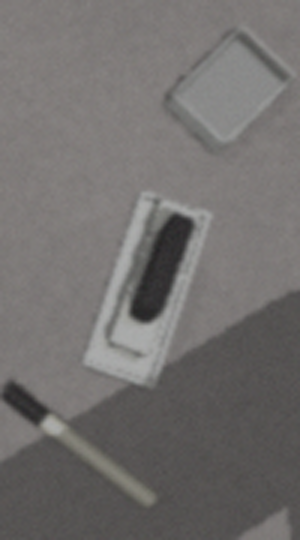

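View pics/a_side.png

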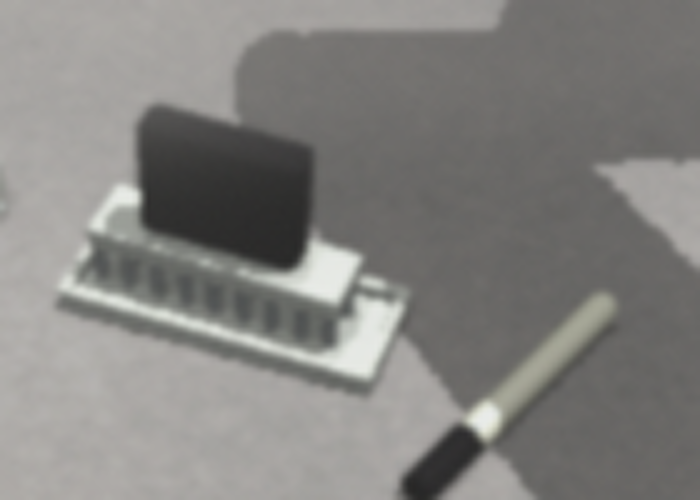

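View pics/a_sidetray.png

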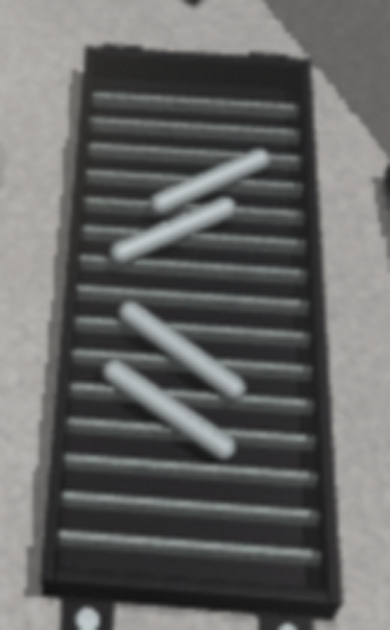

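Run:
```python
from h import *
c=capture("top");s=capture("side")
T=lambda p:(p[0]/4+125-.375,p[1]/4+200-.375)
R=lambda p:(p[0]/3+310-.33,p[1]/3+120-.33)
S=lambda p:(p[0]/5+235-.4,p[1]/5+110-.4)
ST=lambda p:(p[0]/3+255-.33,p[1]/3+210-.33)
P=lambda n,v:print(n,np.round(v,4))
tc=[ray(c,T(p),.027) for p in[(84,60),(637,72),(628,322),(62,303)]]
P("traycorners",tc);P("ctr",np.mean(tc,0))
for n,a,b in(("ribL",(134,75),(117,293)),("ribR",(594,92),(585,309))):
    A,B=ray(c,T(a),.012),ray(c,T(b),.012);P(n,[A,B]);P("mid",(A+B)/2);print(np.degrees(np.arctan2(*(A-B)[1::-1])))
for n,a,b in(("s_rib1",(95,98),(296,107)),("s_rib15",(61,537),(319,556))):
    A,B=ray(s,ST(a),.012),ray(s,ST(b),.012);P(n,[A,B]);P("mid",(A+B)/2);print(np.degrees(np.arctan2(*(A-B)[1::-1])))
rc=[ray(c,R(p),.011) for p in[(145,192),(212,213),(152,386),(84,366)]];P("rest",rc);P("ctr",np.mean(rc,0))
# handle via mask top
img=c["pixels"].astype(int);m=np.zeros(img.shape[:2],np.uint8);m[180:235,345:385]=(img.max(2)<75)[180:235,345:385]
k=max(cv2.findContours(m,0,1)[0],key=cv2.contourArea);r=cv2.minAreaRect(k);print(r)
P("handle@.093",ray(c,r[0],.093));P("corners",[ray(c,q,.093) for q in cv2.boxPoints(r)])
for n,a in(("hl",(147,107)),("hr",(312,147))):P("side "+n,ray(s,S(a),.093))
sc=[ray(s,S(p),.011) for p in[(60,297),(372,380),(410,290)]];P("rest side",sc);P("ctr",(sc[0]+sc[2])/2)
rods=[((272,113),(195,220)),((332,128),(250,232)),((388,118),(446,232)),((447,156),(506,272))]
for a,b in rods:
    A,B=ray(c,T(a),.018),ray(c,T(b),.018);P("rod",[A,B]);print(np.linalg.norm(A-B))
```

```text
traycorners [[0.5424 0.2992 0.027 ]
 [0.5317 0.0013 0.027 ]
 [0.3998 0.0072 0.027 ]
 [0.4129 0.3055 0.027 ]]
ctr [0.4717 0.1533 0.027 ]
ribL [[0.5361 0.2767 0.012 ]
 [0.4181 0.2815 0.012 ]]
mid [0.4771 0.2791 0.012 ]
-2.336222983644315
ribR [[0.5233 0.0252 0.012 ]
 [0.407  0.0306 0.012 ]]
mid [0.4652 0.0279 0.012 ]
-2.662508908686324
s_rib1 [[0.5263 0.0284 0.012 ]
 [0.408  0.0316 0.012 ]]
mid [0.4672 0.03   0.012 ]
-1.5846956559885725
s_rib15 [[0.5385 0.2784 0.012 ]
 [0.4192 0.2834 0.012 ]]
mid [0.4788 0.2809 0.012 ]
-2.3974766202900866
rest [[ 0.6072 -0.1615  0.011 ]
 [ 0.5908 -0.2096  0.011 ]
 [ 0.4654 -0.1614  0.011 ]
 [ 0.4803 -0.1134  0.011 ]]
ctr [ 0.5359 -0.1615  0.011 ]
((363.25543212890625, 209.0474395751953), (9.910548210144043, 36.82281494140625), 19.98310661315918)
handle@.093 [ 0.5368 -0.1578  0.093 ]
corners [[ 0.506  -0.1351  0.093 ]
 [ 0.5751 -0.1625  0.093 ]
 [ 0.5679 -0.1806  0.093 ]
 [ 0.499  -0.1531  0.093 ]]
side hl [ 0.5739 -0.1771  0.093 ]
side hr [ 0.5099 -0.1553  0.093 ]
rest side [[ 0.6109 -0.1545  0.011 ]
 [ 0.4834 -0.1112  0.011 ]
 [ 0.4667 -0.1623  0.011 ]]
ctr [ 0.5388 -0.1584  0.011 ]
rod [[0.5134 0.1989 0.018 ]
 [0.4563 0.2389 0.018 ]]
0.0697785418800878
rod [[0.5049 0.1662 0.018 ]
 [0.4495 0.2092 0.018 ]]
0.07004606681131412
rod [[0.5099 0.136  0.018 ]
 [0.4483 0.1042 0.018 ]]
0.06933341430630524
rod [[0.4889 0.104  0.018 ]
 [0.4268 0.0721 0.018 ]]
0.0698592219203757
```

```bash
cat >> h.py <<'E'
def delta(pos,yaw):
    """shift in present tool axes (cm), and rotation vector (tool) to pointing-down at yaw(deg)"""
    s=read_state();A=s["tcp_rot"];y=np.radians(yaw)
    B=np.array([[np.cos(y),np.sin(y),0],[np.sin(y),-np.cos(y),0],[0,0,-1]])
    print("t %.1f pos %s F %s op %.3f"%(s["time_s"],np.round(s["position"],4),np.round(s["force"],1),s["opening"]))
    print("shift now-axes cm",np.round(A.T@(np.array(pos)-s["position"])*100,2),"after-turn axes",np.round(B.T@(np.array(pos)-s["position"])*100,2),"rot",np.round(cv2.Rodrigues(A.T@B)[0].ravel(),3))
E
python3 -m crank '[[[0,0,0],[0,0,0.123]],[[0,0,0],[0,0,0.123]],[[0,0,0],[0,0,0.123]],[[0,0,0],[0,0,0.123]],[[0,0,0],[0,0,0.122]],[[0,0,0],[0,0,0]]]' -1
python3 -c "
from h import *
delta((.539,-.159,.13),-110.9)"
```

```text
time_s: 0.95
position: [0.1545, -0.6055, 0.2225]
tcp_rot: [[-0.356, -0.934, -0.0], [-0.934, 0.356, 0.0], [-0.0, 0.0, -1.0]]
force: [0.3, -1.6, -0.2]
opening: 0.998
t 0.9 pos [ 0.1545 -0.6055  0.2225] F [ 0.3 -1.6 -0.2] op 0.998
shift now-axes cm [-55.41 -20.03   9.26] after-turn axes [-55.43 -19.99   9.25] rot [0.    0.    0.001]
```

```bash
python3 -m crank '[[[-2,-0.7,0],[0,0,0]],[[-4,-1.45,0],[0,0,0]],[[-4.4,-1.6,0],[0,0,0]],[[-4.4,-1.6,0],[0,0,0]],[[-4.4,-1.6,0],[0,0,0]],[[-4.4,-1.6,0],[0,0,0]],[[-4.4,-1.6,0],[0,0,0]],[[-4.4,-1.6,0],[0,0,0]],[[-4.4,-1.6,0],[0,0,0]],[[-4.4,-1.6,0],[0,0,0]],[[-4.4,-1.6,0],[0,0,0]],[[-4.4,-1.6,0],[0,0,0]]]'
python3 -m crank '[[[-3,-1,2],[0,0,0]],[[-1.5,-0.5,3],[0,0,0]],[[-0.5,0,3],[0,0,0]],[[0,0,1],[0,0,0]],[[0,0,0],[0,0,0]]]'
python3 - <<'E'
from h import *
delta((.539,-.159,.05),-110.9)
w=capture("wrist");cv2.imwrite("pics/w1.png",w["pixels"][:,:,::-1]);s=capture("side");crop(s,200,400,40,240,3,"s1.png")
np.save("w1.npy",dict(w),allow_pickle=True)
E
```

```text
time_s: 2.15
position: [0.5034, -0.2015, 0.2228]
tcp_rot: [[-0.353, -0.936, 0.0], [-0.936, 0.353, -0.0], [0.0, -0.001, -1.0]]
force: [0.7, -0.8, -0.2]
opening: 1.005
time_s: 2.65
position: [0.533, -0.1612, 0.1312]
tcp_rot: [[-0.355, -0.935, -0.003], [-0.935, 0.355, 0.002], [-0.0, 0.004, -1.0]]
force: [-0.3, -0.3, -0.8]
opening: 0.999
t 2.6 pos [ 0.533  -0.1612  0.1312] F [-0.3 -0.3 -0.8] op 0.999
shift now-axes cm [-0.42 -0.51  8.12] after-turn axes [-0.42 -0.48  8.12] rot [0.004 0.    0.002]
```

View pics/w1.png

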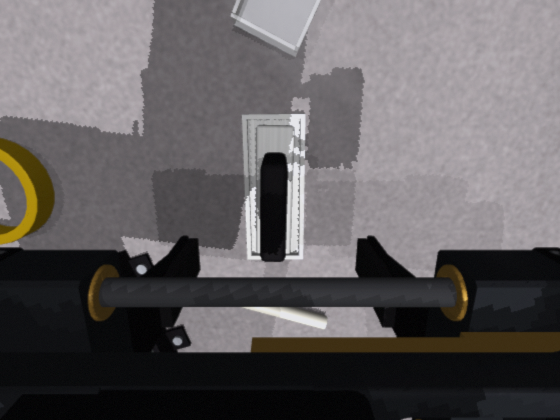

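View pics/s1.png

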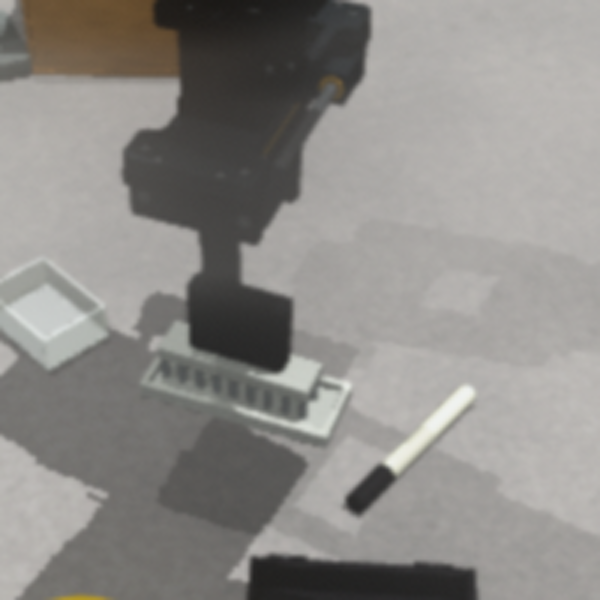

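The wrist view shows the handle at columns 260–288 and rows 153–261, aligned with the jaws. The rest's outer rim is at (243,115)–(305,258).

Run:
```python
from h import *
w=np.load("w1.npy",allow_pickle=True).item()
P=lambda n,v:print(n,np.round(v,4))
q=[ray(w,p,.011) for p in[(243,115),(306,115),(301,259),(247,259)]];P("rest",q);P("ctr",np.mean(q,0))
a=(q[0]+q[1]-q[2]-q[3]);print(np.degrees(np.arctan2(a[1],a[0])), [np.linalg.norm(q[i]-q[(i+1)%4]) for i in range(4)])
h=[ray(w,p,.093) for p in[(260,165),(288,165),(287,257),(262,257)]];P("handle",h);P("ctr",np.mean(h,0))
P("x",[ray(w,(274,153),.093),ray(w,(274,261),.093)])
a=(h[0]+h[1]-h[2]-h[3]);print(np.degrees(np.arctan2(a[1],a[0])))
```

```text
rest [[ 0.6096 -0.1598  0.011 ]
 [ 0.5907 -0.2096  0.011 ]
 [ 0.4654 -0.1607  0.011 ]
 [ 0.4839 -0.1118  0.011 ]]
ctr [ 0.5374 -0.1605  0.011 ]
-21.124641500213126 [np.float64(0.05326849986712411), np.float64(0.1344957971426991), np.float64(0.05221752875384978), np.float64(0.13450435878468214)]
handle [[ 0.5772 -0.167   0.093 ]
 [ 0.571  -0.1834  0.093 ]
 [ 0.5116 -0.1608  0.093 ]
 [ 0.5177 -0.1449  0.093 ]]
ctr [ 0.5444 -0.164   0.093 ]
x [[ 0.5811 -0.1779  0.093 ]
 [ 0.5119 -0.1514  0.093 ]]
-20.636233909508046
```

```bash
python3 -m crank '[[[-0.15,-1.1,2],[0,0,0]],[[0,0,2.5],[0,0,0]],[[0,0,2],[0,0,0]],[[0,0,1],[0,0,0]],[[0,0,0.6],[0,0,0]],[[0,0,0],[0,0,0]]]'
python3 -c "
from h import *
delta((.5445,-.164,.05),-110.9)"
```

```text
time_s: 3.35
position: [0.5451, -0.1647, 0.052]
tcp_rot: [[-0.357, -0.934, 0.001], [-0.934, 0.357, -0.0], [0.0, -0.001, -1.0]]
force: [-0.1, -0.3, -0.2]
opening: 1.0
t 3.4 pos [ 0.5451 -0.1647  0.052 ] F [-0.1 -0.3 -0.2] op 1.000
shift now-axes cm [-0.04  0.08  0.2 ] after-turn axes [-0.04  0.08  0.2 ] rot [-0.001 -0.     0.   ]
```

```bash
python3 -m crank '[[[0,0,0.2],[0,0,0]],[[0,0,0],[0,0,0]],[[0,0,0],[0,0,0]],[[0,0,0],[0,0,0]],[[0,0,0],[0,0,0]],[[0,0,0],[0,0,0]],[[0,0,0],[0,0,0]]]' 1
python3 -m crank '[[[0,0,0],[0,0,0]],[[0,0,0],[0,0,0]],[[0,0,0],[0,0,0]]]'
```

```text
time_s: 4.05
position: [0.5449, -0.1641, 0.0496]
tcp_rot: [[-0.356, -0.934, 0.0], [-0.934, 0.356, 0.0], [-0.0, -0.0, -1.0]]
force: [0.2, -0.8, 0.4]
opening: 0.449
time_s: 4.35
position: [0.5448, -0.1641, 0.0495]
tcp_rot: [[-0.356, -0.934, -0.0], [-0.934, 0.356, 0.0], [-0.0, 0.0, -1.0]]
force: [-1.2, 0.3, 0.1]
opening: 0.204
```

```bash
python3 -m crank '[[[0,0,-0.5],[0,0,0]],[[0,0,-1.5],[0,0,0]],[[0,0,-2.5],[0,0,0]],[[0,0,-3],[0,0,0]],[[0,0,-2],[0,0,0]],[[0,0,0],[0,0,0]],[[0,0,0],[0,0,0]]]'
python3 - <<'E'
from h import *
delta((.47,.15,.1),-92.55)
s=capture("side");crop(s,200,400,20,220,3,"s2.png");c=capture("top");crop(c,280,440,120,280,4,"t2.png")
E
```

```text
time_s: 5.05
position: [0.5444, -0.164, 0.1443]
tcp_rot: [[-0.356, -0.934, -0.0], [-0.934, 0.356, 0.0], [-0.0, 0.0, -1.0]]
force: [0.6, 0.5, -2.5]
opening: 0.202
t 5.0 pos [ 0.5444 -0.164   0.1443] F [ 0.6  0.5 -2.5] op 0.202
shift now-axes cm [-26.68  18.14   4.44] after-turn axes [-31.03   8.83   4.43] rot [ 0.    0.   -0.32]
```

View pics/s2.png

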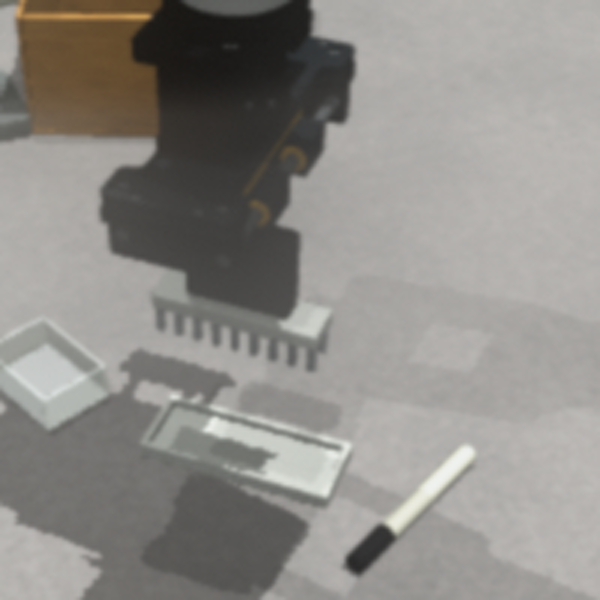

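```bash
python3 -m crank '[[[0,0,0],[0,0,-0.107]],[[0,0,0],[0,0,-0.107]],[[0,0,0],[0,0,-0.106]],[[-1.5,0.7,0],[0,0,0]],[[-3.5,1.5,0],[0,0,0]],[[-4,1.8,0],[0,0,0]],[[-4,1.8,0],[0,0,0]],[[-3.5,1.5,1],[0,0,0]],[[-2,0.8,1],[0,0,0]],[[-1,0.5,1],[0,0,0]],[[0,0,0.4],[0,0,0]],[[0,0,0],[0,0,0]]]'
python3 - <<'E'
from h import *
delta((.4667,.0346,.09),-92.55)
s=capture("side");crop(s,240,400,150,350,3,"s3.png");w=capture("wrist");cv2.imwrite("pics/w3.png",w["pixels"][:,:,::-1])
np.save("s3.npy",dict(s),allow_pickle=True);np.save("w3.npy",dict(w),allow_pickle=True)
E
```

```text
time_s: 6.35
position: [0.4666, 0.035, 0.1098]
tcp_rot: [[-0.045, -0.999, -0.002], [-0.999, 0.045, 0.0], [-0.0, 0.002, -1.0]]
force: [0.3, -0.4, -1.7]
opening: 0.207
t 6.3 pos [0.4666 0.035  0.1098] F [ 0.3 -0.4 -1.7] op 0.207
shift now-axes cm [ 0.04 -0.02  1.98] after-turn axes [ 0.04 -0.01  1.98] rot [ 0.002  0.    -0.   ]
```

View pics/s3.png

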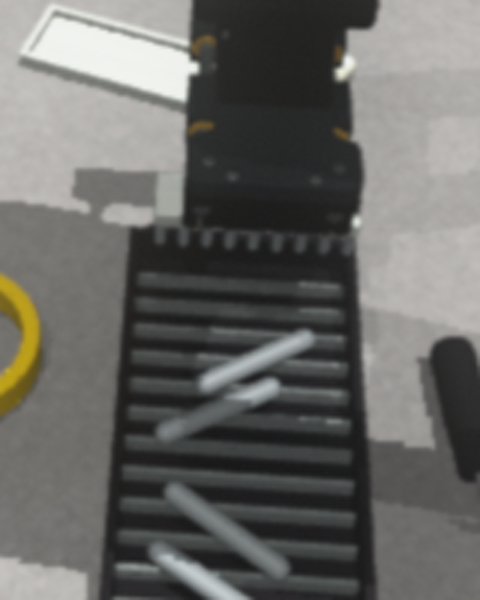

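View pics/w3.png

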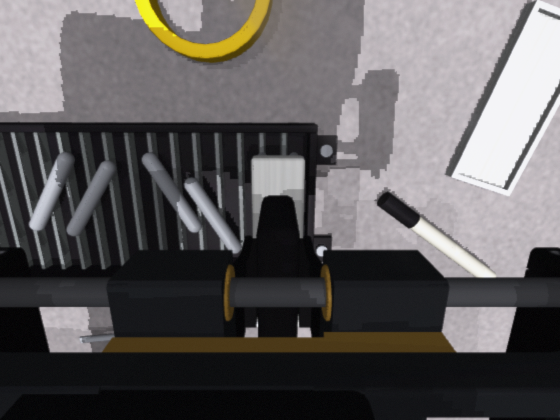

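Run:
```python
from h import *
w=np.load("w3.npy",allow_pickle=True).item();s=np.load("s3.npy",allow_pickle=True).item()
S=lambda p:(p[0]/3+240-.33,p[1]/3+150-.33)
P=lambda n,v:print(n,np.round(v,4))
c=np.array([.472,.1545]);a=np.radians(-2.55);X=np.array([np.cos(a),np.sin(a)]);Y=np.array([-np.sin(a),np.cos(a)])
tr=lambda p:np.array([(p[:2]-c)@X,(p[:2]-c)@Y])
for p in[(160,243),(349,250)]:P("tip",tr(ray(s,S(p),.067)))
for p in[(252,157),(304,157)]:P("headend",tr(ray(w,p,.097)))
# tray inner far wall & near end, from wrist
P("tray outer corner",tr(ray(w,(317,124),.027)))
P("rib ends",[tr(ray(w,p,.012)) for p in[(289,133),(253,133),(22,135)]])
P("tcp",tr(read_state()["position"]))
```

```text
tip [ 0.0488 -0.1091]
tip [-0.0547 -0.1117]
headend [ 0.053  -0.1072]
headend [ 0.053  -0.1355]
tray outer corner [ 0.0667 -0.1503]
rib ends [[ 0.059  -0.1302]
 [ 0.059  -0.1017]
 [ 0.0576  0.0818]]
tcp [ 0.0015 -0.1206]
```

```bash
python3 -m crank '[[[0,-0.2,1.5],[0,0,0]],[[0,0,1.5],[0,0,0]],[[0,0,1],[0,0,0]],[[0,0,0.6],[0,0,0]],[[0,0,0],[0,0,0]]]'
python3 -c "
from h import *
delta((.4687,.035,.0635),-92.55)"
```

```text
time_s: 6.95
position: [0.4694, 0.034, 0.064]
tcp_rot: [[-0.045, -0.999, -0.001], [-0.999, 0.045, 0.0], [-0.0, 0.001, -1.0]]
force: [-0.6, -0.9, -2.5]
opening: 0.202
t 7.0 pos [0.4694 0.034  0.064 ] F [-0.6 -0.9 -2.5] op 0.202
shift now-axes cm [-0.1   0.08  0.05] after-turn axes [-0.1   0.08  0.05] rot [ 0.001  0.    -0.001]
```

```bash
python3 -m crank '[[[-0.4,0,0.05],[0,0,0]],[[-0.4,0,0],[0,0,0]],[[-0.4,0,0],[0,0,0]],[[-0.4,0,0],[0,0,0]],[[-0.4,0,0],[0,0,0]],[[-0.4,0,0],[0,0,0]],[[-0.4,0,0],[0,0,0]],[[-0.4,0,0],[0,0,0]],[[-0.4,0,0],[0,0,0]],[[-0.4,0,0],[0,0,0]],[[-0.4,0,0],[0,0,0]],[[-0.4,0,0],[0,0,0]]]'
python3 - <<'E'
from h import *
s=capture("side");crop(s,240,400,150,350,3,"s4.png")
E
```

```text
time_s: 8.15
position: [0.4717, 0.0827, 0.064]
tcp_rot: [[-0.044, -0.999, -0.0], [-0.999, 0.044, 0.0], [-0.0, 0.0, -1.0]]
force: [0.8, -0.2, -2.2]
opening: 0.208
```

View pics/s4.png

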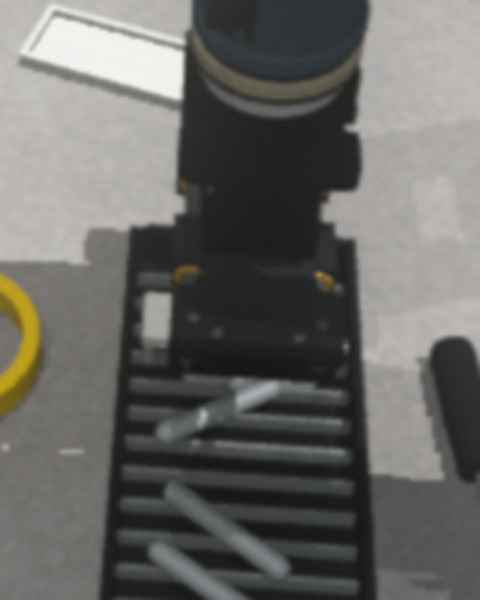

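The near rod is already turning under the rake and the forces are small, so I'll keep going.

```bash
python3 -m crank '[[[-0.4,0,0],[0,0,0]],[[-0.4,0,0],[0,0,0]],[[-0.4,0,0],[0,0,0]],[[-0.4,0,0],[0,0,0]],[[-0.4,0,0],[0,0,0]],[[-0.4,0,0],[0,0,0]],[[-0.4,0,0],[0,0,0]],[[-0.4,0,0],[0,0,0]],[[-0.4,0,0],[0,0,0]],[[-0.4,0,0],[0,0,0]],[[-0.4,0,0],[0,0,0]],[[-0.4,0,0],[0,0,0]]]'
python3 - <<'E'
from h import *
s=capture("side");crop(s,240,400,170,370,3,"s5.png");w=capture("wrist");cv2.imwrite("pics/w5.png",w["pixels"][:,:,::-1])
E
```

```text
time_s: 9.4
position: [0.4738, 0.1306, 0.0641]
tcp_rot: [[-0.044, -0.999, 0.0], [-0.999, 0.044, 0.0], [-0.0, -0.0, -1.0]]
force: [0.3, 0.4, -2.6]
opening: 0.206
```

View pics/s5.png

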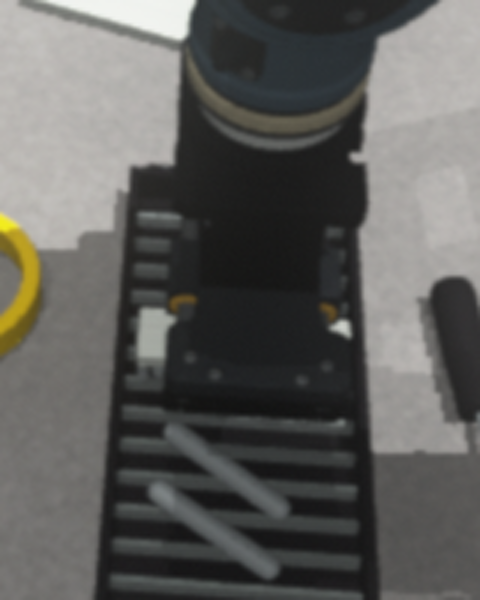

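View pics/w5.png

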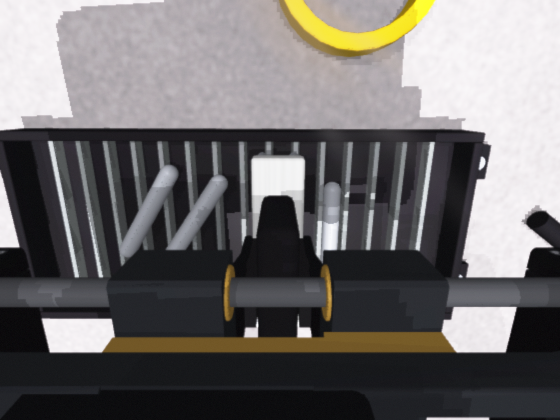

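Rod3 has dropped and lies straight in a groove behind the rake at (331,215). The two slanted rods at (150,210) and (200,215) are still ahead. Continuing.

```bash
python3 -m crank '[[[-0.4,0,0],[0,0,0]],[[-0.4,0,0],[0,0,0]],[[-0.4,0,0],[0,0,0]],[[-0.4,0,0],[0,0,0]],[[-0.4,0,0],[0,0,0]],[[-0.4,0,0],[0,0,0]],[[-0.4,0,0],[0,0,0]],[[-0.4,0,0],[0,0,0]],[[-0.4,0,0],[0,0,0]],[[-0.4,0,0],[0,0,0]],[[-0.4,0,0],[0,0,0]],[[-0.4,0,0],[0,0,0]]]'
python3 - <<'E'
from h import *
w=capture("wrist");cv2.imwrite("pics/w6.png",w["pixels"][:,:,::-1])
E
```

```text
time_s: 10.7
position: [0.4753, 0.175, 0.066]
tcp_rot: [[-0.038, -0.999, -0.002], [-0.999, 0.038, -0.007], [0.007, 0.001, -1.0]]
force: [-3.8, -18.3, 29.6]
opening: 0.203
```

View pics/w6.png

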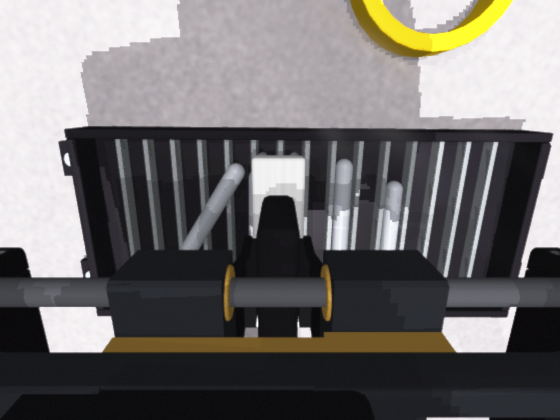

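Two rods are now down at columns 343 and 393. The third is jamming the rake: Fz is +30 N and Fy is -18 N. I'll back off.

```bash
python3 -m crank '[[[0.5,0,0],[0,0,0]],[[0.5,0,0],[0,0,0]],[[0.5,0,0],[0,0,0]],[[0.5,0,0],[0,0,0]],[[0,0,0],[0,0,0]]]'
python3 - <<'E'
from h import *
w=capture("wrist");cv2.imwrite("pics/w7.png",w["pixels"][:,:,::-1]);s=capture("side");crop(s,240,400,200,400,3,"s7.png")
E
```

```text
time_s: 11.25
position: [0.4747, 0.1576, 0.0636]
tcp_rot: [[-0.045, -0.999, -0.001], [-0.999, 0.045, -0.0], [0.0, 0.001, -1.0]]
force: [0.2, -0.4, -2.2]
opening: 0.208
```

View pics/w7.png

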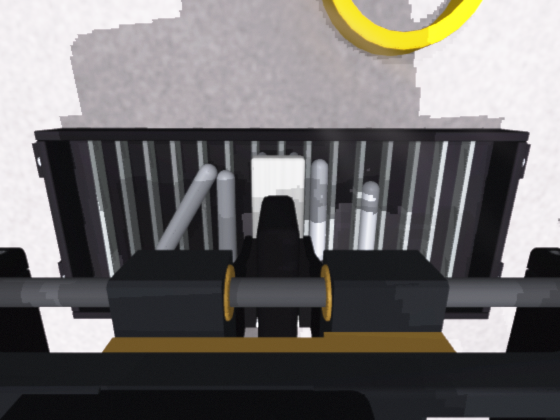

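View pics/s7.png

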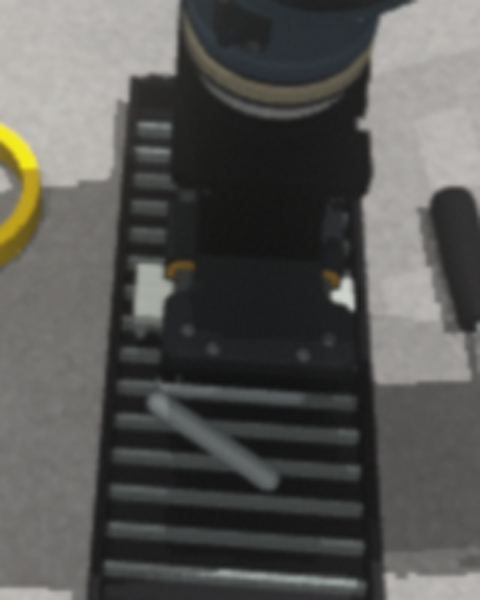

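Rod1 now lies parallel at column 227, with the last rod slanted at (185,205). I'll comb on slightly higher and slower.

```bash
python3 -m crank '[[[-0.3,0,-0.1],[0,0,0]],[[-0.3,0,0],[0,0,0]],[[-0.3,0,0],[0,0,0]],[[-0.3,0,0],[0,0,0]],[[-0.3,0,0],[0,0,0]],[[-0.3,0,0],[0,0,0]],[[-0.3,0,0],[0,0,0]]]'
python3 - <<'E'
from h import *
w=capture("wrist");cv2.imwrite("pics/w8.png",w["pixels"][:,:,::-1])
E
```

```text
time_s: 12.05
position: [0.4761, 0.179, 0.0657]
tcp_rot: [[-0.043, -0.999, 0.0], [-0.999, 0.043, -0.001], [0.001, -0.0, -1.0]]
force: [-2.6, -1.9, 8.6]
opening: 0.205
```

View pics/w8.png

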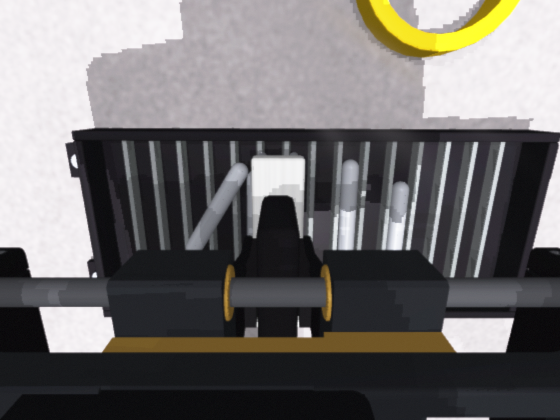

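```bash
python3 -m crank '[[[-0.3,0,0],[0,0,0]],[[-0.3,0,0],[0,0,0]],[[-0.3,0,0],[0,0,0]]]'
python3 -m crank '[[[-0.3,0,0],[0,0,0]],[[-0.3,0,0],[0,0,0]],[[-0.3,0,0],[0,0,0]]]'
python3 - <<'E'
from h import *
w=capture("wrist");cv2.imwrite("pics/w9.png",w["pixels"][:,:,::-1])
E
```

```text
time_s: 12.4
position: [0.4763, 0.1886, 0.0648]
tcp_rot: [[-0.044, -0.999, -0.0], [-0.999, 0.044, 0.0], [-0.0, 0.0, -1.0]]
force: [0.8, -1.0, -2.3]
opening: 0.207
time_s: 12.7
position: [0.4779, 0.1971, 0.0655]
tcp_rot: [[-0.044, -0.999, 0.002], [-0.999, 0.044, -0.001], [0.001, -0.002, -1.0]]
force: [0.5, -4.2, 3.6]
opening: 0.206
```

View pics/w9.png

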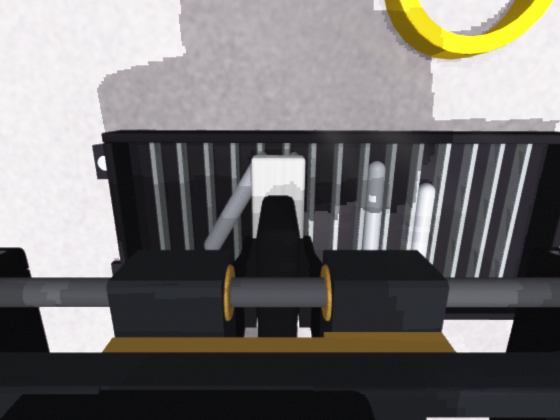

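```bash
python3 -m crank '[[[-0.3,0,0],[0,0,0]],[[-0.3,0,0],[0,0,0]],[[-0.3,0,0],[0,0,0]],[[-0.3,0,0],[0,0,0]]]'
python3 -m crank '[[[-0.3,0,0],[0,0,0]],[[-0.3,0,0],[0,0,0]],[[-0.3,0,0],[0,0,0]],[[-0.3,0,0],[0,0,0]]]'
python3 - <<'E'
from h import *
w=capture("wrist");cv2.imwrite("pics/w10.png",w["pixels"][:,:,::-1])
E
```

```text
time_s: 13.15
position: [0.4769, 0.2095, 0.0648]
tcp_rot: [[-0.044, -0.999, -0.001], [-0.999, 0.044, 0.0], [-0.0, 0.001, -1.0]]
force: [-0.0, 1.3, -2.5]
opening: 0.205
time_s: 13.55
position: [0.4777, 0.2214, 0.065]
tcp_rot: [[-0.044, -0.999, -0.0], [-0.999, 0.044, 0.0], [0.0, 0.0, -1.0]]
force: [0.0, -0.0, -2.6]
opening: 0.209
```

View pics/w10.png

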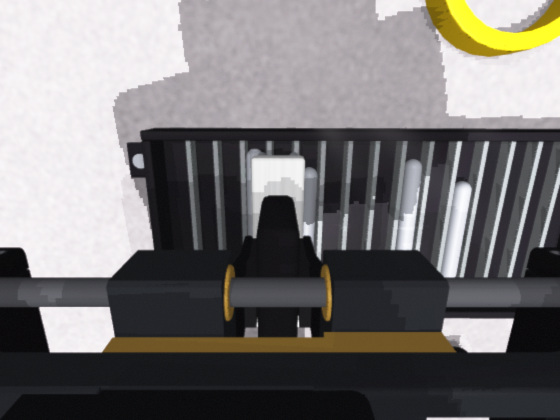

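Three rods are behind the rake, at columns 310, 410 and 460. The last is visible just ahead at column 255. I'll finish the stroke: the foot is at tray y ≈ +67 and the limit is about +125.

```bash
python3 -m crank '[[[-0.3,0,0],[0,0,0]],[[-0.4,0,0],[0,0,0]],[[-0.4,0,0],[0,0,0]],[[-0.4,0,0],[0,0,0]],[[-0.4,0,0],[0,0,0]]]'
python3 -m crank '[[[-0.4,0,0],[0,0,0]],[[-0.4,0,0],[0,0,0]],[[-0.4,0,0],[0,0,0]],[[-0.4,0,0],[0,0,0]],[[-0.4,0,0],[0,0,0]],[[-0.4,0,0],[0,0,0]]]'
python3 - <<'E'
from h import *
w=capture("wrist");cv2.imwrite("pics/w11.png",w["pixels"][:,:,::-1])
E
```

```text
time_s: 14.1
position: [0.4787, 0.2405, 0.0651]
tcp_rot: [[-0.044, -0.999, 0.0], [-0.999, 0.044, 0.0], [-0.0, -0.0, -1.0]]
force: [0.2, -0.1, -2.4]
opening: 0.202
time_s: 14.7
position: [0.4797, 0.2645, 0.065]
tcp_rot: [[-0.044, -0.999, -0.0], [-0.999, 0.044, -0.0], [0.0, 0.0, -1.0]]
force: [0.8, 0.1, -3.1]
opening: 0.205
```

View pics/w11.png

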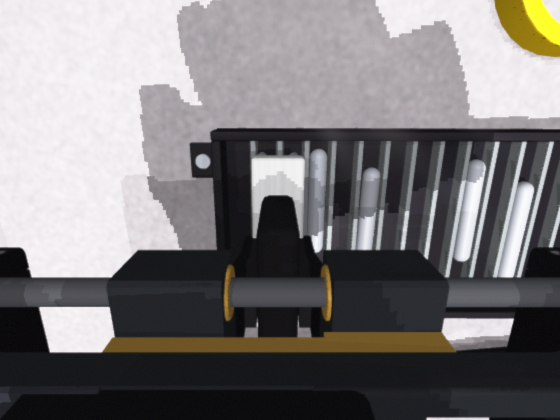

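All four rods look parallel, so I'll lift and travel towards the rest.

```bash
python3 -m crank '[[[0,0,-1.5],[0,0,0]],[[0,0,-3],[0,0,0]],[[0,0,-3],[0,0,0]],[[2,-0.4,-1],[0,0,0]],[[4,-0.8,0],[0,0,0]],[[4,-0.8,0],[0,0,0]],[[4,-0.8,0],[0,0,0]],[[4,-0.8,0],[0,0,0]],[[4,-0.8,0],[0,0,0]],[[4,-0.8,0],[0,0,0]],[[4,-0.8,0],[0,0,0]],[[4,-0.8,0],[0,0,0]]]'
python3 -m crank '[[[4,-0.6,0],[0,0,0.08]],[[2.5,-0.5,0],[0,0,0.08]],[[1,0,0],[0,0,0.08]],[[0.5,0,0],[0,0,0.08]],[[0,0,0],[0,0,0]]]'
python3 - <<'E'
from h import *
delta((.5407,-.1618,.0495),-110.9)
c=capture("top");crop(c,125,305,200,295,4,"t12.png");s=capture("side");crop(s,255,385,210,420,3,"s12.png")
np.save("t12.npy",dict(c),allow_pickle=True);np.save("s12.npy",dict(s),allow_pickle=True)
E
```

```text
time_s: 15.95
position: [0.5325, -0.0802, 0.1501]
tcp_rot: [[-0.044, -0.999, -0.0], [-0.999, 0.044, 0.0], [-0.0, 0.0, -1.0]]
force: [1.1, 0.7, -2.4]
opening: 0.206
time_s: 16.45
position: [0.5349, -0.1597, 0.1499]
tcp_rot: [[-0.358, -0.934, -0.0], [-0.934, 0.358, 0.0], [0.0, 0.0, -1.0]]
force: [-0.1, -0.0, -2.5]
opening: 0.205
t 16.4 pos [ 0.5349 -0.1597  0.1499] F [-0.1 -0.  -2.5] op 0.205
shift now-axes cm [-1.000e-02 -6.200e-01  1.004e+01] after-turn axes [-1.000e-02 -6.100e-01  1.004e+01] rot [ 0.    -0.    -0.001]
```

View pics/t12.png

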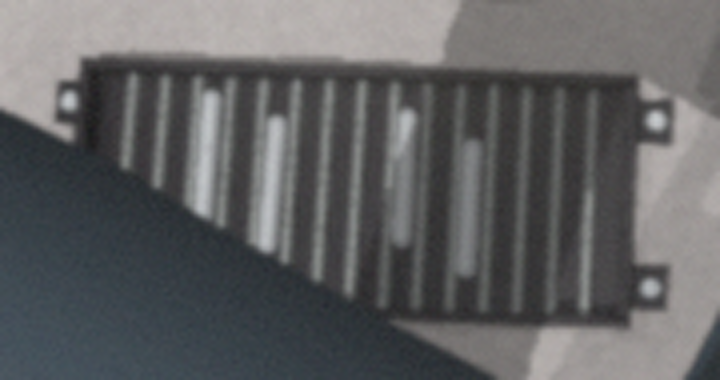

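View pics/s12.png

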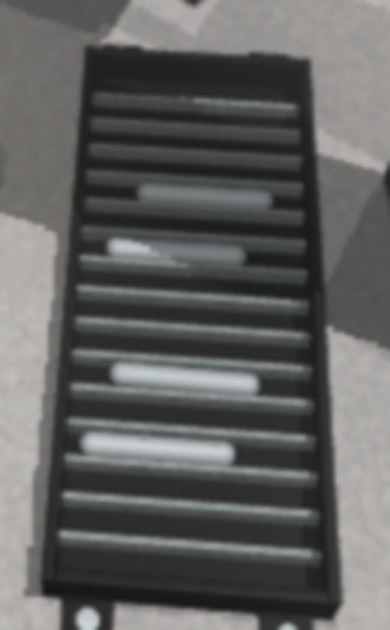

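In both views each of the four rods lies between two ribs and parallel to them. I'll check their heights by triangulating, and their angles.

Run:
```python
from h import *
c=np.load("t12.npy",allow_pickle=True).item();s=np.load("s12.npy",allow_pickle=True).item()
T=lambda p:(p[0]/4+125-.375,p[1]/4+200-.375)
ST=lambda p:(p[0]/3+255-.33,p[1]/3+210-.33)
a=np.radians(-2.55);X=np.array([np.cos(a),np.sin(a)]);Y=np.array([-np.sin(a),np.cos(a)]);o=np.array([.472,.1545])
# (name, top far end/near end, side left(far x) end/right end), crop pixels, rod axis ends
for n,t1,t2,s1,s2 in[("3",(472,141),(465,277),(138,192),(272,200)),("2",(408,109),(401,248),(107,246),(245,257)),("1",(276,115),(266,250),(111,373),(259,385)),("0",(212,91),None,(80,441),(235,455))]:
    A=tri(c,T(t1),s,ST(s1));print(n,"far end",np.round([*(((A[:2]-o)@X),((A[:2]-o)@Y),A[2])],4))
    p,q=ray(s,ST(s1),.01),ray(s,ST(s2),.01);d=p-q
    print("  side: y",np.round([(p[:2]-o)@Y,(q[:2]-o)@Y],4),"len %.4f ang %.3f"%(np.linalg.norm(d),np.arctan2(d[1],d[0])-a))
    if t2:
        B=tri(c,T(t2),s,ST(s2));print("  near end",np.round([*(((B[:2]-o)@X),((B[:2]-o)@Y),B[2])],4));d=A-B;print("  ang",np.arctan2(d[1],d[0])-a)
```

```text
3 far end [ 0.0303 -0.062   0.0102]
  side: y [-0.0624 -0.0627] len 0.0748 ang 0.003
  near end [-0.0437 -0.062   0.0109]
  ang -0.00040509613616154794
2 far end [ 0.0461 -0.0264  0.0113]
  side: y [-0.0273 -0.0261] len 0.0748 ang -0.017
  near end [-0.0288 -0.0265  0.0087]
  ang 0.0017117091489214156
1 far end [0.0404 0.0454 0.0115]
  side: y [0.0446 0.0454] len 0.0748 ang -0.012
  near end [-0.0334  0.046   0.0111]
  ang -0.007822957101203669
0 far end [0.0531 0.0813 0.0115]
  side: y [0.0804 0.0818] len 0.0757 ang -0.018
```

All four rods sit at groove centres (y = -62, -27, +45 and +81 mm; nominal -63, -27, +45, +81) at about 10–11 mm height and within 0.02 rad. Now placing the rake.

```bash
python3 -m crank '[[[0,-0.6,1],[0,0,0]],[[0,0,2],[0,0,0]],[[0,0,2],[0,0,0]],[[0,0,1.5],[0,0,0]],[[0,0,1],[0,0,0]],[[0,0,0],[0,0,0]],[[0,0,0],[0,0,0]]]'
python3 - <<'E'
from h import *
delta((.5407,-.1618,.0495),-110.9)
s=capture("side");crop(s,220,360,90,210,5,"s13.png");w=capture("wrist");cv2.imwrite("pics/w13.png",w["pixels"][:,:,::-1])
np.save("s13.npy",dict(s),allow_pickle=True);np.save("w13.npy",dict(w),allow_pickle=True)
E
```

```text
time_s: 17.25
position: [0.5413, -0.1608, 0.075]
tcp_rot: [[-0.356, -0.935, 0.0], [-0.935, 0.356, -0.0], [-0.0, -0.0, -1.0]]
force: [-0.1, 0.5, -2.5]
opening: 0.206
t 17.2 pos [ 0.5413 -0.1608  0.075 ] F [-0.1  0.5 -2.5] op 0.206
shift now-axes cm [0.12 0.02 2.55] after-turn axes [0.12 0.02 2.55] rot [-0.     0.     0.001]
```

View pics/s13.png

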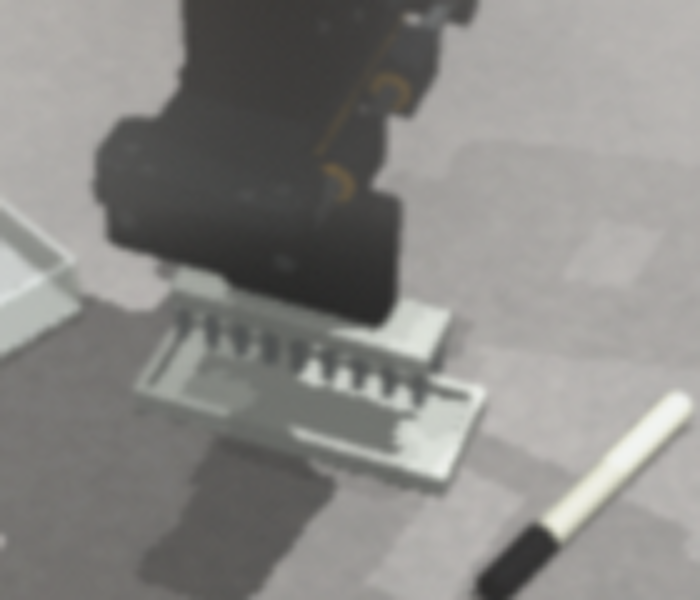

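View pics/w13.png

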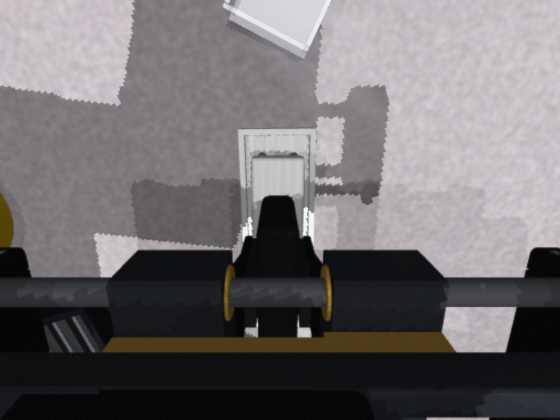

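Run:
```python
from h import *
w=np.load("w13.npy",allow_pickle=True).item();s=np.load("s13.npy",allow_pickle=True).item()
a=np.radians(-20.9);X=np.array([np.cos(a),np.sin(a)]);Y=np.array([-np.sin(a),np.cos(a)]);o=np.array([.5374,-.1605])
f=lambda p:np.round([(p[:2]-o)@X,(p[:2]-o)@Y],4)
for p in[(251,157),(304,157)]:print("head end",f(ray(w,p,.0625)))
for p in[(238,130),(317,130)]:print("rest outer",f(ray(w,p,.011)))
S=lambda p:(p[0]/5+220-.4,p[1]/5+90-.4)
for p in[(183,332),(420,404)]:print("tips front",f(ray(s,S(p),.032)))
for p in[(137,387),(447,487),(489,385)]:print("rest side",f(ray(s,S(p),.011)))
```

```text
head end [0.0565 0.0147]
head end [ 0.0565 -0.0141]
rest outer [0.0672 0.0275]
rest outer [ 0.0673 -0.0268]
tips front [0.0542 0.009 ]
tips front [-0.0498  0.011 ]
rest side [0.0682 0.0262]
rest side [-0.0694  0.0304]
rest side [-0.066  -0.0303]
```

The rake is centred over the rest within about 2 mm. Lowering.

```bash
python3 -m crank '[[[0.1,0.1,1],[0,0,0]],[[0,0,0.8],[0,0,0]],[[0,0,0.4],[0,0,0]],[[0,0,0.2],[0,0,0]],[[0,0,0],[0,0,0]]]'
python3 -m crank '[[[0,0,0.1],[0,0,0]],[[0,0,0],[0,0,0]]]'
```

```text
time_s: 17.85
position: [0.5394, -0.1614, 0.0506]
tcp_rot: [[-0.356, -0.934, -0.001], [-0.934, 0.356, 0.0], [-0.0, 0.001, -1.0]]
force: [-0.2, 0.4, -2.9]
opening: 0.204
time_s: 18.05
position: [0.5397, -0.1616, 0.0501]
tcp_rot: [[-0.356, -0.934, 0.0], [-0.934, 0.356, -0.0], [0.0, -0.0, -1.0]]
force: [-0.0, 0.3, -2.1]
opening: 0.202
```

```bash
python3 -m crank '[[[0,0,0.05],[0,0,0]],[[0,0,0],[0,0,0]]]'
python3 -m crank '[[[0,0,0.05],[0,0,0]],[[0,0,0],[0,0,0]]]'
```

```text
time_s: 18.25
position: [0.5397, -0.1615, 0.0497]
tcp_rot: [[-0.356, -0.934, 0.0], [-0.934, 0.356, -0.0], [0.0, -0.0, -1.0]]
force: [0.3, -0.2, -2.7]
opening: 0.201
time_s: 18.45
position: [0.5398, -0.1616, 0.0495]
tcp_rot: [[-0.356, -0.934, 0.0], [-0.934, 0.356, -0.0], [0.0, -0.0, -1.0]]
force: [-0.5, 0.5, 0.8]
opening: 0.201
```

Contact at exactly the original height, with the load now off the wrist. Releasing.

```bash
python3 -m crank '[[[0,0,0],[0,0,0]],[[0,0,0],[0,0,0]],[[0,0,0],[0,0,0]],[[0,0,0],[0,0,0]],[[0,0,0],[0,0,0]],[[0,0,0],[0,0,0]],[[0,0,0],[0,0,0]],[[0,0,0],[0,0,0]],[[0,0,0],[0,0,0]],[[0,0,0],[0,0,0]]]' -1
python3 -m crank '[[[0,0,-1],[0,0,0]],[[0,0,-2],[0,0,0]],[[0,0,-3],[0,0,0]],[[0,0,-4],[0,0,0]],[[0,0,-3],[0,0,0]],[[0,0,0],[0,0,0]],[[0,0,0],[0,0,0]]]'
python3 - <<'E'
from h import *
s=capture("side");cv2.imwrite("pics/s14.png",s["pixels"][:,:,::-1]);crop(s,220,360,90,210,5,"s14c.png");w=capture("wrist");cv2.imwrite("pics/w14.png",w["pixels"][:,:,::-1])
c=capture("top");crop(c,125,410,120,330,2.6,"t14.png")
E
```

```text
time_s: 19.45
position: [0.5396, -0.1615, 0.0491]
tcp_rot: [[-0.356, -0.934, -0.0], [-0.934, 0.356, 0.0], [-0.0, 0.0, -1.0]]
force: [-0.2, 0.2, -0.1]
opening: 0.975
time_s: 20.15
position: [0.5398, -0.1616, 0.1802]
tcp_rot: [[-0.356, -0.934, 0.002], [-0.934, 0.356, -0.001], [0.0, -0.002, -1.0]]
force: [-0.8, 0.2, -0.6]
opening: 1.002
```

View pics/s14c.png

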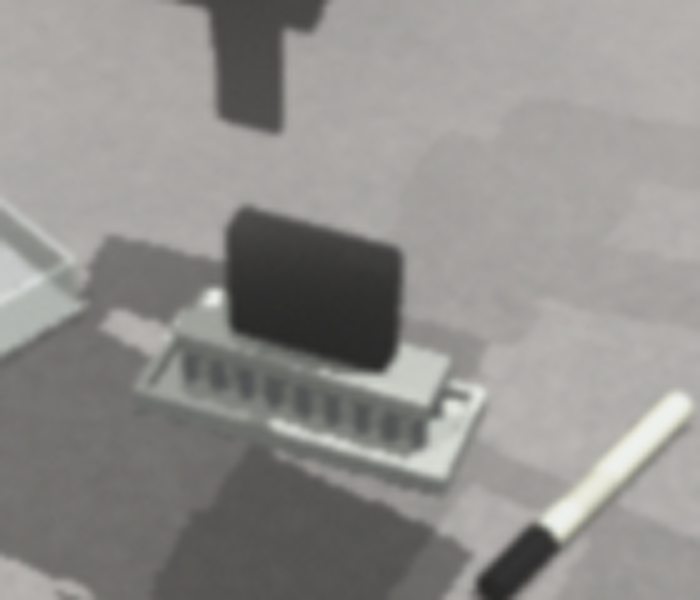

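View pics/s14.png

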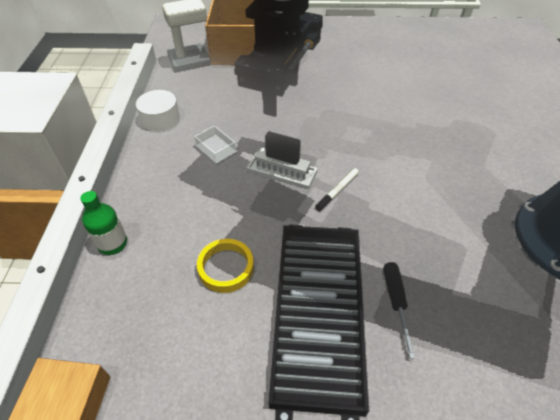

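View pics/w14.png

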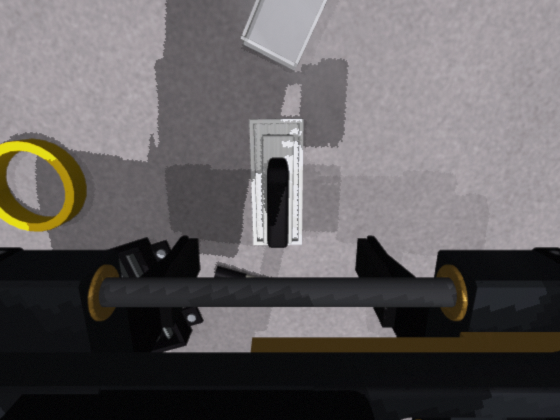

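The rake stands upright and central in its rest, with the handle at (283,148) in the side view. All rods lie in grooves, the bystanders are where they were, and the gripper is clear.

```bash
python3 -c "
from rig import bot
print(bot.hand_in())"
```

```text
the job is handed in; nothing more can be done
None
```

I combed all four rods into grooves, stood the rake back in its rest, let go, and handed the job in at about 20 s of the 72 s allowed. It reported no verdict.

- **Combing:** One pass along the tray, with the tooth tips about 19–20 mm above the bench. It jammed once on the third rod, with about 30 N upward and 18 N sideways at the wrist. I backed off 2 cm and combed on about 1 mm higher and more slowly. The gripper stayed above the rods throughout.
- **Rods:** Checked in two camera views before I put the rake back. They lay at y = -62, -27, +45 and +81 mm, which match groove centres. The heights came out at 9–11.5 mm and the angles within 0.02 rad of the groove direction. Rod0's near end was hidden in the top view, so that end was checked from the side only. The last side picture showed all four still in their grooves.
- **Rake:** It was centred over the rest to about 2 mm just before I lowered it. It touched down at the same height it was picked up from, and it stood upright after release.
- **Bystanders and gripper:** The marker, tape, driver and box looked unmoved in the pictures; I did not measure them. The gripper is open and well clear of everything.

No check failed or disagreed.

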